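# Tip a cast ball knob into the curing box

### The job

Pick up the steel boat that carries the cast resin ball knob, lower its trough through the slot in the curing box's cover plate until it is wholly below the plate, and tip it there so that the ball rolls out into the box, never letting the boat touch the cover plate. Then lift the emptied boat out and stand it upright on the middle of the square black mat. Leave the other, empty boat where it is.

Things in the scene. Friction and masses are not known exactly. Their poses are not given: they have to be found in the camera images.
- boat_grip (a point): Centre of the wooden grip, 20 x 20 x 45 mm tall, on the 12 mm square upright stem of the loaded boat (a loose steel trough, 110 g). 128 mm above the boat's underside, 23 mm from its middle towards the heel (+x). Axes: z up, x along the trough, y across. The pouring mouth is the -x end and at the start faces roughly the robot. Boat top 151 mm above underside, grip's lower end 106 mm.
- boat_foot (a point): Middle of the underside of the loaded boat, same axes. The boat is 72 mm long (x), 34 mm wide (y), its trough walls 18 mm high. The floor slopes up 12 degrees to the mouth, which keeps the ball in while the boat is level; tipped mouth-down by 25 degrees or more (30 is good), so that the grip leans towards the mouth side, the ball rolls out over the mouth.
- boat: The loaded boat as a body; its origin and axes are those of point boat_foot.
- boat_seat (a point): Point in the trough of the loaded boat where the ball's centre lies while it is carried: 16 mm above the underside, 3 mm from the boat's middle towards the mouth.
- ball_center (a point): Centre of the cast resin ball knob, an ivory ball 26 mm across, 14 g, lying loose in the trough of the loaded boat at the start.
- cover: Fixed, level aluminium cover plate on the white curing box. Origin: centre of the slot, on the plate's upper face, 121 mm above the bench. The slot is 150 mm along x by 64 mm along y, right through the plate (246 x 146 x 4 mm). Its -x side, with the box's control panel, faces roughly the robot. The box is hollow: inside 228 (x) by 128 mm (y), its floor 115 mm below the plate's upper face.
- mat_top (a point): Centre of the upper face of the square black rubber mat, 130 x 130 mm, 4 mm thick, fixed on the bench.
- spare_grip (a point): Centre of the wooden grip of the other boat: same make, size and axes as the loaded one, but empty. To be left where it stands.

How it is judged (in metres and radians):
On the way, in this order (a step that is already met when the one before it is completed fails the run):
1. The loaded boat's trough is through the slot, wholly below the cover plate, with the ball still in it (x of boat_foot in the frame of cover between -0.08 and 0.08 m and y of boat_foot in the frame of cover between -0.03 and 0.03 m and z of boat_foot in the frame of cover below -0.025 m and distance between ball_center and boat_seat below 0.015 m), for 0.1 s.
2. The boat is tipped below the cover plate (by more than 10 degrees) and the ball has rolled out of it (z of boat_seat in the frame of cover below 0 m and angle between boat_foot's own z axis and vertical above 0.17 rad and distance between ball_center and boat_seat above 0.03 m), for 0.1 s.
At the end, for the whole second after the job is handed in: The ball lies inside the curing box, out of the boat; the emptied boat stands upright (within 10 degrees), at rest and let go, on the black mat with its middle within 40 mm of the mat's middle; the empty boat has moved less than 30 mm (x of ball_center in the frame of cover between -0.115 and 0.115 m and y of ball_center in the frame of cover between -0.065 and 0.065 m and z of ball_center in the frame of cover below -0.07 m and horizontal distance between boat_foot and mat_top below 0.04 m and z of boat_foot in the frame of mat_top below 0.006 m and angle between boat_foot's own z axis and vertical below 0.17 rad and linear speed of boat below 0.02 m/s and distance of spare_grip from where it was at the start of the episode below 0.03 m); the robot touches nothing.
It fails at once if The boat touches the cover plate (more than 1 N) (contact force between boat and cover above 1 N).
It fails at once if The other, empty boat is moved by more than 30 mm (distance of spare_grip from where it was at the start of the episode above 0.03 m).
It also fails if it takes over 56 s, if anything falls off the work surface, if the arm or the gripper's body presses on something with over 40 N, if the wrist force passes 120 N, or if a joint passes its speed limit or range.

### The arm

A 7-joint arm with a two-finger parallel gripper is mounted at the origin on the work surface. World frame = base frame: x ahead of the robot, y to its left, z up, the work surface at z = 0. Lengths are in mm, angles in degrees, forces in N, time in s.
With the tool pointing down it reaches from about 425 to 875 mm from the base axis. Payload 9.9 kg.
Tool frame: the origin (TCP) lies on the mounting face of the last link; the fingertips stand 173 mm ahead of it and the grasp point (between the pads) lies 155 mm ahead of it; z points along the fingers, y is the line along which they close (so a half turn about z gives the same grasp; the last joint's range is limited). The gripper opens to 85 mm and grips with 20 to 120 N. Pads are 22 mm wide; open, the fingers measure 114 mm over their backs; the gripper's body (76 mm by 85 mm) begins 54 mm behind the grasp point. The pads swing forward as they close: fully open they stand 13 mm farther back than shut.
Start: joints at [-76.765, 32.985, 1.427, 82.34, -0.859, 64.687, -3.237], TCP at [208.992, 641.838, 404.689] pointing down, gripper open.
Joint ranges: [-157.87, 157.87], [-19.46, 123.44], [-87.15, 90], [11.01, 140.99], [-62.26, 242.26], [9.8, 113.94], [-161.44, 161.44]. Speed limits (degrees/s): [127.2, 127.2, 172.46, 172.46, 180, 180, 180].

### API

Orientations are given as a 3x3 rotation matrix whose columns are the frame's x, y, z axes.
In Python, from plant import arm gives the robot as it stands.
- The arm moves only by the tool play_rows, never from a script. Its arguments are lists of equal length, an entry for each row: "xyz": the shift along the tool's x, y, z in cm, a list of three; "yaw": the turn about the tool's z in rad. In form: {"xyz": [[x, y, z], ...], "yaw": [yaw, ...]}. A call has 1 to 12 rows; each row shifts and turns the commanded pose from where the row before left it, along the tool's axes as they then stand; what a row does not reach is not made up. A row lasts 1/10 s, in which the tool goes at most 50 mm and 8.59 degrees, less where a joint would pass 70% of its speed; a pose out of reach is approached as far as the arm can. A call with a gripper value outside its range is refused whole. "gripper" is the finger opening in cm, from 0 to 8.54, set as the call begins (left out, the last holds). The fingers move at their own pace and stop on an object; the grip force is fixed at half the most. Time passes only in rows, so rows that do not move let the fingers close. It gives the time, the measured TCP pose, the force, the opening and the grip force at its end, in the units of the state.
- arm.sense(): the state, without advancing time (a new reading comes with each control period).
- arm.grab_frame(name): name is "side" or "top"; returns a dict with "image" (384x512x3 uint8, red, green, blue), "z_map" (384x512 float32, mm along the optical axis (not along the pixel's ray), 0 where there is no reading), "fx", "fy", "cx", "cy" (pixels), "D" ([k1, k2, p1, p2, k3] as OpenCV has them; the pictures are not rectified), "xyz" and "attitude" of the camera in the world. Camera axes: x right, y down, z forward; pixel columns grow to the right and rows downward; lengths in mm; the calibration is good to about 2 mm. A picture is of the moment at which its call begins.
- arm.sign_off(): hands the job in; it is judged then, once.
The state is a dict: "time": time; "qpos": joint angles; "qd": joint speeds; "joint_efforts": joint torques, N m; "tcp_pos": TCP position; "eef_rot": TCP orientation; "ft_force": force on the tool from outside, world axes, zero at the start; "torque": the same for the moment, N m; "finger_gap": finger opening in mm; "grip_force": force on a finger pad.
Only numpy, scipy, OpenCV 4.12 (cv2) and the standard library are available. Lean on these libraries where they do the work, as an engineer would, in place of code of your own. Each camera call takes 0.05 s, during which the arm holds its last target. There are 200 camera calls.

## Working session

There is one attempt and no reset: what is moved stays moved. The work goes in short steps, Python scripts to look and compute and a tool call to move; the robot and the scene stay as the last step left them, time stands still between calls to the robot, and variables do not carry over. Pictures are saved under pics/ and viewed, at most 10 in all, crops included, and the job is handed in when it is done.

Besides the shell and the picture viewer there is one more tool, called by a JSON object that holds its "fn" and its "kwargs". play_rows: Moves the arm, as the interface text tells. Its arguments: {"type":"object","properties":{"xyz":{"type":"array"},"yaw":{"type":"array"},"gripper":{"type":"number"}},"required":["xyz","yaw"]}

```bash
mkdir -p pics; cat > h.py <<'E'
import numpy as np, cv2
from plant import arm
def grab(n):
    f=arm.grab_frame(n); return f
def cloud(f):
    h,w=f["z_map"].shape
    K=np.array([[f["fx"],0,f["cx"]],[0,f["fy"],f["cy"]],[0,0,1]],float)
    u,v=np.meshgrid(np.arange(w),np.arange(h))
    p=np.stack([u,v],-1).reshape(-1,1,2).astype(np.float64)
    n=cv2.undistortPoints(p,K,np.array(f["D"],float)).reshape(h,w,2)
    z=f["z_map"].astype(float)
    c=np.dstack([n[...,0]*z,n[...,1]*z,z])
    W=c@np.array(f["attitude"]).T+np.array(f["xyz"])
    W[z==0]=np.nan
    return W
E
python3 - <<'E'
from h import *
s=arm.sense(); print(s["time"],s["tcp_pos"],np.round(s["eef_rot"],3),s["finger_gap"])
for n in("side","top"):
    f=grab(n); cv2.imwrite(f"pics/{n}0.png",f["image"][...,::-1]); np.savez(f"{n}0.npz",W=cloud(f),I=f["image"])
    print(n,f["xyz"],np.round(f["attitude"],3).tolist(),f["fx"],f["D"],f["cx"],f["cy"], (f["z_map"]==0).mean())
E
```

```text
0.0 [208.92253493 641.68336719 403.85443461] [[-0.951  0.31  -0.   ]
 [ 0.31   0.951 -0.002]
 [-0.    -0.002 -1.   ]] 85.16854604358403
side [ 490.64014241 -843.78104122  650.49067873] [[1.0, -0.013, 0.022], [-0.025, -0.555, 0.832], [0.002, -0.832, -0.555]] 484.8344334153846 [0.02119194 0.         0.         0.         0.        ] 260.2008338586776 191.98640106076036 0.004053751627604167
top [ 356.92919687   22.08350714 1038.4281006 ] [[0.008, -0.989, 0.144], [-1.0, -0.011, -0.017], [0.019, -0.144, -0.989]] 361.2457091462967 [-0.04546913  0.          0.          0.          0.        ] 257.7213097919714 188.88967820960022 0.0038859049479166665
```

View pics/side0.png

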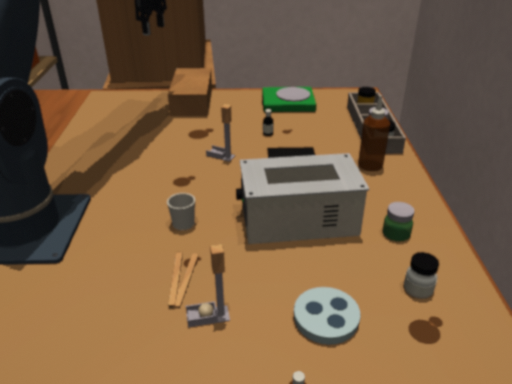

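View pics/top0.png

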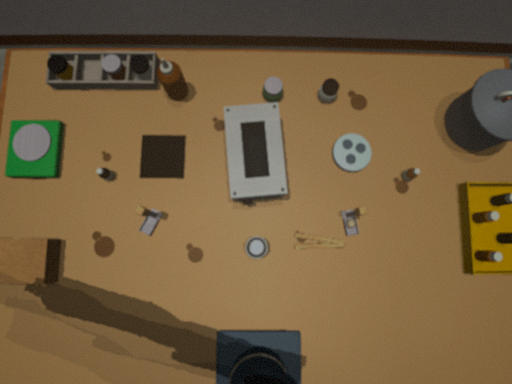

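Side view: the loaded boat with its ivory ball is at (208,312), its grip at (218,258). The spare boat is at (225,130). The box slot is at about (302,174), and the mat is partly hidden behind the box. In the top view the loaded boat is at (350,222), grip (360,211), the slot at (255,149), the mat at (163,157) and the spare boat at (150,220).

```bash
python3 - <<'E'
from h import *
T=np.load("top0.npz");S=np.load("side0.npz")
W=T["W"];V=S["W"]
def rect(P,name):
    r=cv2.minAreaRect(P[:,:2].astype(np.float32)); print(name,len(P),"z",np.round(np.nanmedian(P[:,2]),1),"rect",np.round(r[0],1),np.round(r[1],1),round(r[2],1))
# plate (top): z 115..127
for nm,A in(("top",W),("side",V)):
    m=(abs(A[...,2]-121)<7)&(A[...,0]>350)&(A[...,0]<800)&(abs(A[...,1])<180)
    P=A[m]; rect(P,"plate "+nm)
    c=cv2.minAreaRect(P[:,:2].astype(np.float32))[0]
    m2=(A[...,2]<100)&(np.hypot(A[...,0]-c[0],A[...,1]-c[1])<75); 
    Q=A[m2]; 
    if len(Q)>5: rect(Q,"hole pts "+nm)
# slot via top image pixels: region dark inside plate
import itertools
I=T["I"].astype(int).sum(2)
for (u0,u1,v0,v1,nm) in((235,280,112,190,"slot"),(130,195,125,185,"mat")):
    mk=np.zeros(I.shape,bool); mk[v0:v1,u0:u1]=I[v0:v1,u0:u1]<150
    n,l,st,ce=cv2.connectedComponentsWithStats(mk.astype(np.uint8)); k=1+st[1:,4].argmax()
    vv,uu=np.nonzero(l==k); r=cv2.minAreaRect(np.c_[uu,vv].astype(np.float32)); print(nm,"px",r)
    f=arm.grab_frame("top") if nm=="slot" else f
    K=np.array([[f["fx"],0,f["cx"]],[0,f["fy"],f["cy"]],[0,0,1]])
    zpl=121 if nm=="slot" else 4
    c=cv2.undistortPoints(cv2.boxPoints(r).reshape(-1,1,2).astype(float),K,np.array(f["D"])).reshape(-1,2)
    d=np.c_[c,np.ones(4)]@np.array(f["attitude"]).T
    o=np.array(f["xyz"]); X=o+d*((zpl-o[2])/d[:,2])[:,None]; rect(X,nm+" plane")
    if nm=="mat": rect(W[l==k],"mat depth")
# boats
for nm,A in(("top",W),("side",V)):
  for b,(x,y) in{"loaded":(440,-245),"spare":(440,290)}.items():
    R=(abs(A[...,0]-x)<110)&(abs(A[...,1]-y)<110)
    G=A[R&(A[...,2]>108)&(A[...,2]<160)]; L=A[R&(A[...,2]>6)&(A[...,2]<40)]
    if len(G)>3: rect(G,f"{b} grip {nm}"); print(np.round(G.mean(0)),np.round(G.min(0)),np.round(G.max(0)), "topface",np.round(G[G[:,2]>G[:,2].max()-6].mean(0),1))
    if len(L)>3: rect(L,f"{b} trough {nm}")
E
```

```text
plate top 3736 z 121.3 rect [597.   15.9] [244.8 146.5] 5.7
hole pts top 1021 z 7.5 rect [607.8  13.5] [128.4  71.7] 5.4
plate side 3678 z 122.9 rect [598.9  16.5] [246.1 153.7] 5.4
hole pts side 1528 z 67.2 rect [595.6  13.4] [ 83.7 143.9] 3.6
slot px ((254.37750244140625, 149.05792236328125), (52.70269775390625, 21.812803268432617), 84.68545532226562)
slot plane 4 z 121.0 rect [596.8  15.4] [141.6  57.6] 6.0
mat px ((162.3916015625, 156.01058959960938), (42.60606384277344, 41.1201171875), 1.5481576919555664)
mat plane 4 z 4.0 rect [602.9 284.8] [130.  123.4] 89.0
mat depth 1731 z 4.4 rect [606.7 284.5] [120.2 123.3] 85.2
loaded grip top 105 z 150.2 rect [ 436.6 -255.6] [20.  20.3] 5.9
[ 436. -252.  143.] [ 426. -266.  109.] [ 446. -245.  154.] topface [ 436.7 -255.2  151.1]
loaded trough top 548 z 11.5 rect [ 439.3 -249.7] [206.  223.9] 81.8
spare grip top 111 z 149.4 rect [431.8 296.7] [22.  20.3] 66.0
[431. 294. 143.] [419. 284. 108.] [444. 309. 154.] topface [432.  296.7 151.6]
spare trough top 224 z 8.1 rect [440.8 291.4] [215.3 206.7] 0.3
loaded grip side 366 z 137.9 rect [ 437.9 -256.2] [20.  22.3] 12.8
[ 439. -262.  136.] [ 427. -269.  109.] [ 449. -245.  154.] topface [ 437.8 -256.9  150.9]
loaded trough side 1198 z 12.1 rect [ 393.5 -243.8] [215.1 104. ] 88.6
spare grip side 181 z 134.0 rect [434.4 297.6] [27.1 21.2] 57.7
[434. 293. 134.] [421. 282. 109.] [446. 309. 154.] topface [433.2 295.8 151.9]
spare trough side 286 z 12.4 rect [434.6 305.8] [250.8 170.9] 41.4
```

```bash
python3 - <<'E'
from h import *
for n in("top","side"):
    A=np.load(n+"0.npz")["W"]
    m=(np.hypot(A[...,0]-437,A[...,1]+256)<85)&(A[...,2]>6)&(A[...,2]<30)
    n_,l,st,ce=cv2.connectedComponentsWithStats(m.astype(np.uint8))
    for k in range(1,n_):
        if st[k,4]>30:
            P=A[l==k]; print(n,st[k],cv2.minAreaRect(P[:,:2].astype(np.float32)),P.mean(0).round(1))
s=arm.sense(); R=np.array(s["eef_rot"])
print("tool y yaw",np.degrees(np.arctan2(R[1,1],R[0,1])))
d=np.array([437,-256,430])-np.array(s["tcp_pos"]); print("tool delta cm",(R.T@d/10).round(2))
E
```

```text
top [343 212  17  24 200] ((411.0225524902344, -260.45208740234375), (64.27875518798828, 35.3457145690918), 11.04024887084961) [ 406.2 -260.3   16.7]
side [173 291  13  17  82] ((362.56121826171875, -221.90811157226562), (39.60056686401367, 11.156949043273926), 81.070556640625) [ 362.5 -227.3    8.8]
side [186 302  40  24 616] ((413.65582275390625, -259.8578186035156), (67.15504455566406, 38.04063034057617), 11.143166542053223) [ 410.1 -263.9   16.2]
tool y yaw 71.96496797366979
tool delta cm [-49.48 -78.3   -2.49]
```

{"fn": "play_rows", "kwargs": {"xyz": [[-3.92,-2.6,0],[-3.92,-2.6,0],[-3.92,-2.6,0],[-3.92,-2.6,0],[-3.92,-2.6,0],[-3.92,-2.6,0],[-3.92,-2.6,0],[-3.92,-2.6,0],[-3.92,-2.6,0],[-3.92,-2.6,0],[-3.92,-2.6,0],[-3.92,-2.6,0]], "yaw": [0,0,0,0,0,0,0,0,0,0,0,0], "gripper": 8.5}}

```text
time: 1.35
tcp_pos: [560.5, 197.8, 404.6]
eef_rot: [[-0.951, 0.309, -0.0], [0.309, 0.951, 0.0], [0.0, -0.0, -1.0]]
ft_force: [0.4, 0.7, 0.2]
finger_gap: 84.9
grip_force: 0.0
```

{"fn": "play_rows", "kwargs": {"xyz": [[-0.24,-4.72,0],[-0.24,-4.72,0],[-0.24,-4.72,0],[-0.24,-4.72,0],[-0.24,-4.72,0],[-0.24,-4.72,0],[-0.24,-4.72,0],[-0.24,-4.72,0],[-0.24,-4.72,0],[-0.24,-4.72,0],[0,0,0],[0,0,0]], "yaw": [0,0,0,0,0,0,0,0,0,0,0,0]}}

```text
time: 2.55
tcp_pos: [435.8, -257.7, 404.5]
eef_rot: [[-0.95, 0.313, -0.0], [0.313, 0.95, 0.0], [0.0, -0.0, -1.0]]
ft_force: [1.2, -0.1, 0.6]
finger_gap: 84.9
grip_force: 0.0
```

{"fn": "play_rows", "kwargs": {"xyz": [[0,0,0],[0,0,0],[0,0,0],[0,0,0],[0,0,0],[0,0,0]], "yaw": [-0.12,-0.12,-0.12,-0.13,0,0]}}

```text
time: 3.15
tcp_pos: [436.8, -255.7, 404.6]
eef_rot: [[-0.985, -0.172, -0.0], [-0.172, 0.985, 0.001], [-0.0, 0.001, -1.0]]
ft_force: [-0.1, 0.4, -0.7]
finger_gap: 85.0
grip_force: 0.0
```

{"fn": "play_rows", "kwargs": {"xyz": [[0,0,2.5],[0,0,2.5],[0,0,2.5],[0,0,2.0],[0,0,1.6],[0,0,0],[0,0,0]], "yaw": [0,0,0,0,0,0,0]}}

```text
time: 3.85
tcp_pos: [436.6, -256.4, 293.9]
eef_rot: [[-0.985, -0.173, -0.0], [-0.173, 0.985, 0.0], [0.0, 0.0, -1.0]]
ft_force: [0.4, -0.6, 0.2]
finger_gap: 85.0
grip_force: 0.0
```

{"fn": "play_rows", "kwargs": {"xyz": [[0,0,0],[0,0,0],[0,0,0],[0,0,0],[0,0,0],[0,0,0],[0,0,0],[0,0,0]], "yaw": [0,0,0,0,0,0,0,0], "gripper": 1.9}}

```text
time: 4.65
tcp_pos: [436.5, -256.6, 294.0]
eef_rot: [[-0.985, -0.174, 0.0], [-0.174, 0.985, 0.0], [-0.0, 0.0, -1.0]]
ft_force: [-1.1, 2.1, 6.4]
finger_gap: 19.5
grip_force: 28.3
```

{"fn": "play_rows", "kwargs": {"xyz": [[0,0,0.1],[0.2,0,-0.08],[0.25,0,-0.08],[0.25,0,-0.08],[0.25,0,-0.09],[0.25,0,-0.09],[0.25,0,-0.08],[0.25,0,-0.08],[0.28,0,-0.08],[0,0,0],[0,0,0]], "yaw": [0,0,0,0,0,0,0,0,0,0,0]}}

```text
time: 5.75
tcp_pos: [416.8, -260.2, 299.3]
eef_rot: [[-0.985, -0.174, 0.0], [-0.174, 0.985, -0.0], [-0.0, -0.0, -1.0]]
ft_force: [0.4, 0.3, -1.5]
finger_gap: 19.9
grip_force: 27.8
```

```bash
python3 - <<'E'
from h import *
f=grab("side"); I=f["image"]; c=I[230:340,150:270,::-1]
cv2.imwrite("pics/tilt1.png",cv2.resize(c,None,fx=5,fy=5,interpolation=cv2.INTER_CUBIC))
E
```

```text
(no output)
```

View pics/tilt1.png

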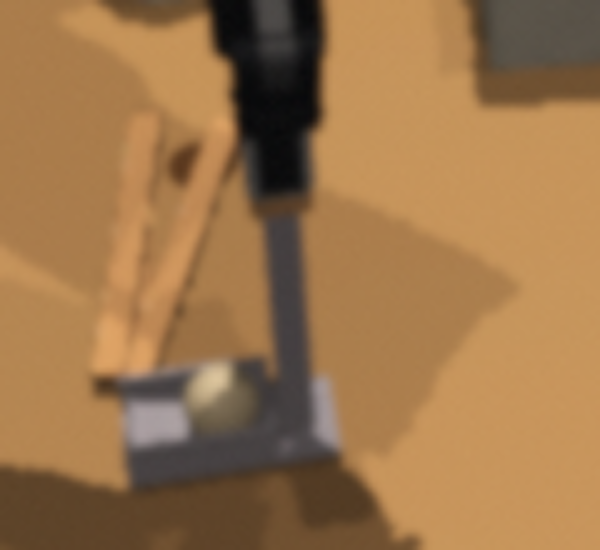

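Side crop: the boat is tipped about 8° mouth-down, with the stem leaning left and the heel at (335,450) raised. The ball is still in the trough at (220,395). Pivoting in the pads against the bench works, so I set it level, tighten the grip and lift.

{"fn": "play_rows", "kwargs": {"xyz": [[-0.25,0,0.08],[-0.25,0,0.08],[-0.25,0,0.08],[-0.25,0,0.08],[-0.25,0,0.08],[-0.25,0,0.08],[-0.25,0,0.08],[-0.23,0,0.08],[0,0,0],[0,0,0]], "yaw": [0,0,0,0,0,0,0,0,0,0]}}

```text
time: 6.8
tcp_pos: [436.5, -256.5, 293.8]
eef_rot: [[-0.985, -0.174, 0.001], [-0.174, 0.985, 0.0], [-0.001, -0.0, -1.0]]
ft_force: [-2.8, 2.0, 13.5]
finger_gap: 19.8
grip_force: 30.0
```

{"fn": "play_rows", "kwargs": {"xyz": [[0,0,0],[0,0,0],[0,0,0],[0,0,-0.5],[0,0,-1],[0,0,-1.5],[0,0,-2],[0,0,-2],[0,0,-2],[0,0,-2],[0,0,-2],[0,0,-1]], "yaw": [0,0,0,0,0,0,0,0,0,0,0,0], "gripper": 0}}

```text
time: 8.0
tcp_pos: [436.4, -256.9, 435.0]
eef_rot: [[-0.985, -0.174, 0.002], [-0.174, 0.985, -0.001], [-0.002, -0.002, -1.0]]
ft_force: [0.1, 0.3, -1.5]
finger_gap: 18.9
grip_force: 58.7
```

{"fn": "play_rows", "kwargs": {"xyz": [[0,0,-0.5],[0,0,0],[0,0,0]], "yaw": [0,0,0]}}

```text
time: 8.3
tcp_pos: [436.2, -256.6, 437.2]
eef_rot: [[-0.985, -0.174, -0.001], [-0.174, 0.985, 0.0], [0.001, 0.001, -1.0]]
ft_force: [-0.7, 0.3, -0.5]
finger_gap: 19.6
grip_force: 58.7
```

```bash
python3 - <<'E'
from h import *
f=grab("side"); I=f["image"]; c=I[150:300,150:290,::-1]
cv2.imwrite("pics/lift1.png",cv2.resize(c,None,fx=4,fy=4,interpolation=cv2.INTER_CUBIC))
E
```

```text
(no output)
```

View pics/lift1.png

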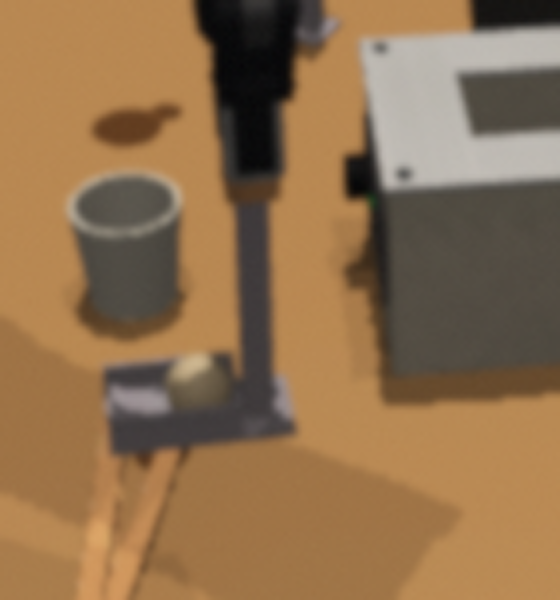

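Lifted boat is level with the ball seated at (198,382) in the crop. Next I carry it over the slot.

{"fn": "play_rows", "kwargs": {"xyz": [[-0.187,0.189,-0.2],[-0.373,0.378,-0.3],[-0.56,0.567,-0.3],[-0.747,0.756,-0.3],[-0.933,0.945,-0.3],[-1.12,1.134,-0.3],[-1.307,1.323,-0.3],[-1.307,1.323,-0.3],[-1.307,1.323,-0.3],[-1.307,1.323,-0.2],[-1.307,1.323,-0.1],[-1.307,1.323,-0.1]], "yaw": [0,0,0,0,0,0,0,0,0,0,0,0]}}

```text
time: 9.55
tcp_pos: [532.2, -117.1, 468.2]
eef_rot: [[-0.985, -0.175, 0.0], [-0.175, 0.985, 0.0], [-0.0, 0.0, -1.0]]
ft_force: [-0.1, -0.0, -0.6]
finger_gap: 19.2
grip_force: 58.7
```

{"fn": "play_rows", "kwargs": {"xyz": [[-1.307,1.323,0],[-1.307,1.323,0],[-1.307,1.323,0],[-1.307,1.323,0],[-1.307,1.323,0],[-1.307,1.323,0],[-1.12,1.134,0],[-0.933,0.945,0],[-0.747,0.756,0],[-0.56,0.567,0],[-0.373,0.378,0],[-0.187,0.189,0]], "yaw": [0,0,0,0,0,0,0,0,0,0,0,0]}}

```text
time: 10.75
tcp_pos: [626.7, 18.9, 467.9]
eef_rot: [[-0.985, -0.174, -0.0], [-0.174, 0.985, -0.0], [0.0, -0.0, -1.0]]
ft_force: [-0.1, 0.3, -0.7]
finger_gap: 19.1
grip_force: 58.7
```

{"fn": "play_rows", "kwargs": {"xyz": [[0,0,0],[0,0,0],[0,0,0],[0,0,0],[0,0,0]], "yaw": [0.025,0.025,0.025,0,0]}}

```text
time: 11.25
tcp_pos: [626.4, 18.6, 468.0]
eef_rot: [[-0.995, -0.1, 0.0], [-0.1, 0.995, -0.0], [-0.0, -0.0, -1.0]]
ft_force: [0.2, 0.3, -0.9]
finger_gap: 19.3
grip_force: 58.7
```

```bash
python3 - <<'E'
from h import *
f=grab("side"); I=f["image"]; c=I[80:240,210:400,::-1]; A=cv2.resize(c,None,fx=4,fy=4,interpolation=cv2.INTER_CUBIC)
cv2.imwrite("pics/over1.png",A[:600])
for n in("side","top"):
    g=f if n=="side" else grab("top")
    W=cloud(g); 
    m=(np.hypot(W[...,0]-603,W[...,1]-16)<75)&(W[...,2]>155)&(W[...,2]<200)
    P=W[m]; 
    # trough pixels + plate
    r=cv2.minAreaRect(P[:,:2].astype(np.float32)) if len(P)>10 else None
    print(n,len(P),r,np.percentile(P[:,2],[2,50,98]) if len(P) else "")
E
```

```text
side 495 ((601.452880859375, 15.326026916503906), (73.44686889648438, 38.71531677246094), 1.8648061752319336) [177.45895119 187.6054215  199.00756133]
top 0 None
```

View pics/over1.png

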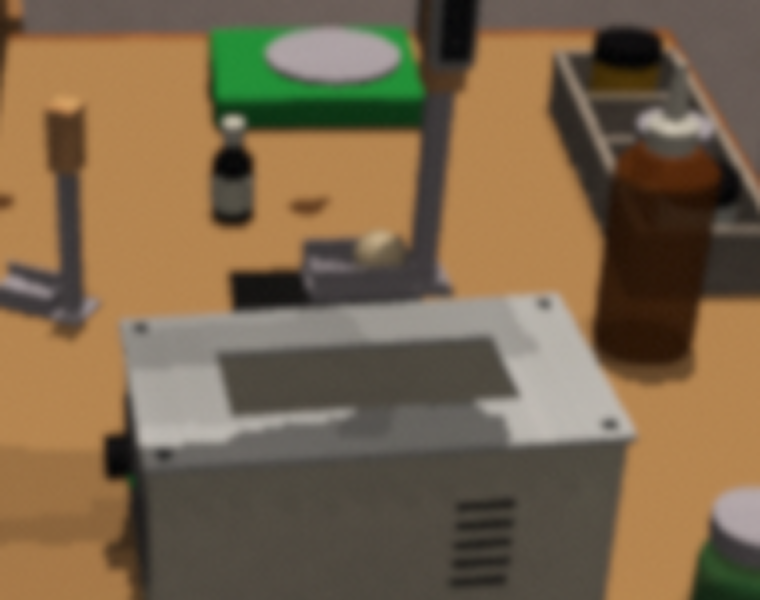

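The boat hangs level above the slot with the ball in it at (378,248), centred to within about 2 mm by the depth data. I lower it.

{"fn": "play_rows", "kwargs": {"xyz": [[0,0,0.7],[0,0,1.2],[0,0,1.6],[0,0,1.6],[0,0,1.6],[0,0,1.6],[0,0,1.6],[0,0,1.6],[0,0,1.6],[0,0,1.6],[0,0,1.2],[0,0,0.6]], "yaw": [0,0,0,0,0,0,0,0,0,0,0,0]}}

```text
time: 12.55
tcp_pos: [626.0, 18.8, 301.1]
eef_rot: [[-0.995, -0.1, -0.002], [-0.1, 0.995, -0.0], [0.002, 0.0, -1.0]]
ft_force: [-0.3, -0.1, -1.2]
finger_gap: 19.1
grip_force: 58.7
```

{"fn": "play_rows", "kwargs": {"xyz": [[0,0,0.1],[0,0,0.1],[0,0,0.1],[0,0,0],[0,0,0],[0,0,0]], "yaw": [0,0,0,0,0,0], "gripper": 1.9}}

```text
time: 13.15
tcp_pos: [626.5, 18.8, 300.2]
eef_rot: [[-0.995, -0.1, 0.0], [-0.1, 0.995, 0.0], [-0.0, -0.0, -1.0]]
ft_force: [0.2, 0.4, -1.4]
finger_gap: 19.2
grip_force: 53.2
```

{"fn": "play_rows", "kwargs": {"xyz": [[0,0,0.1],[0,0,0.1],[0,0,0],[0,0,0]], "yaw": [0,0,0,0], "gripper": 1.95}}

```text
time: 13.55
tcp_pos: [626.9, 19.0, 299.8]
eef_rot: [[-0.995, -0.1, 0.003], [-0.1, 0.995, 0.001], [-0.003, 0.0, -1.0]]
ft_force: [-1.8, -0.2, 13.8]
finger_gap: 19.7
grip_force: 28.3
```

{"fn": "play_rows", "kwargs": {"xyz": [[0.49,0,-0.15],[0.49,0,-0.17],[0.5,0,-0.15],[0.5,0,-0.15],[0.51,0,-0.12],[0.51,0,-0.12],[0.52,0,-0.09],[0.52,0,-0.08],[0.52,0,-0.05],[0.52,0,-0.04],[0,0,0]], "yaw": [0,0,0,0,0,0,0,0,0,0,0]}}

```text
time: 14.65
tcp_pos: [575.3, 13.6, 309.2]
eef_rot: [[-0.995, -0.1, -0.0], [-0.1, 0.995, -0.0], [0.0, -0.0, -1.0]]
ft_force: [0.2, 0.1, -1.3]
finger_gap: 19.9
grip_force: 26.3
```

```bash
python3 - <<'E'
from h import *
f=grab("side"); c=f["image"][110:230,220:370,::-1]; A=cv2.resize(c,None,fx=3,fy=3,interpolation=cv2.INTER_CUBIC)
g=grab("top"); d=g["image"][90:210,215:300,::-1]; B=cv2.resize(d,None,fx=3,fy=3,interpolation=cv2.INTER_CUBIC)
cv2.imwrite("pics/tip1.png",np.hstack([A,cv2.convertScaleAbs(B,alpha=1.5)]))
E
```

```text
(no output)
```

View pics/tip1.png

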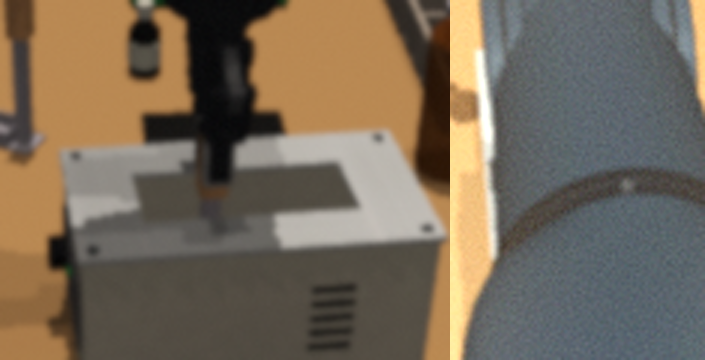

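{"fn": "play_rows", "kwargs": {"xyz": [[0,0,0.15],[0,0,0.15],[0,0,0]], "yaw": [0,0,0]}}

```text
time: 15.05
tcp_pos: [576.0, 13.7, 305.7]
eef_rot: [[-0.995, -0.1, -0.0], [-0.1, 0.995, -0.0], [0.0, 0.0, -1.0]]
ft_force: [-0.5, -0.5, -1.9]
finger_gap: 19.7
grip_force: 26.3
```

{"fn": "play_rows", "kwargs": {"xyz": [[0,0,0.15],[0,0,0.15],[0,0,0]], "yaw": [0,0,0]}}

```text
time: 15.35
tcp_pos: [575.9, 13.7, 302.8]
eef_rot: [[-0.995, -0.1, -0.0], [-0.1, 0.995, -0.0], [0.0, -0.0, -1.0]]
ft_force: [-0.1, -0.4, -0.5]
finger_gap: 19.4
grip_force: 26.3
```

The force says the boat mostly slid rather than tipped on the smoother floor. I'll go back along x, set it on the floor again and grip more lightly so that it pivots easily.

{"fn": "play_rows", "kwargs": {"xyz": [[0,0,-0.3],[0,0,-0.3],[-0.6,0,0],[-1,0,0],[-1.2,0,0],[-1.2,0,0],[-1.2,0,0],[-1,0,0],[-0.6,0,0],[0,0,0.2],[0,0,0.2],[0,0,0.2]], "yaw": [0,0,0,0,0,0,0,0,0,0,0,0]}}

```text
time: 16.55
tcp_pos: [643.2, 20.4, 302.8]
eef_rot: [[-0.995, -0.1, -0.001], [-0.1, 0.995, -0.0], [0.001, -0.0, -1.0]]
ft_force: [0.2, 0.6, -1.6]
finger_gap: 20.1
grip_force: 26.3
```

```bash
python3 - <<'E'
from h import *
f=grab("side"); c=f["image"][110:230,220:370,::-1]; A=cv2.resize(c,None,fx=5,fy=5,interpolation=cv2.INTER_CUBIC)
cv2.imwrite("pics/tip2.png",cv2.convertScaleAbs(A,alpha=1.3))
E
```

```text
(no output)
```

View pics/tip2.png

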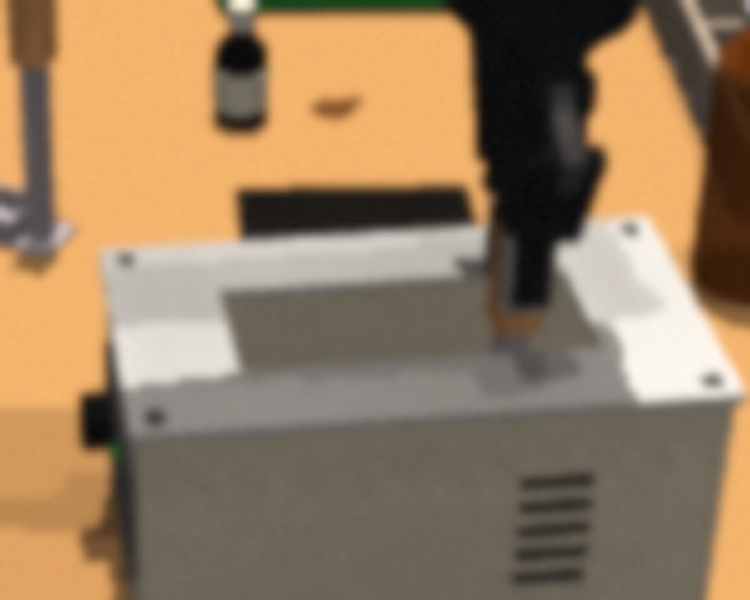

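The crop shows the grip held at about (515,290), close to upright, with the stem clear of the slot edges.

{"fn": "play_rows", "kwargs": {"xyz": [[0,0,0.15],[0,0,0.15],[0,0,0.05],[0,0,0],[0,0,0]], "yaw": [0,0,0,0,0]}}

```text
time: 17.1
tcp_pos: [643.6, 20.5, 299.9]
eef_rot: [[-0.995, -0.1, 0.0], [-0.1, 0.995, 0.0], [-0.0, -0.0, -1.0]]
ft_force: [-0.8, 0.2, 2.2]
finger_gap: 19.6
grip_force: 26.9
```

{"fn": "play_rows", "kwargs": {"xyz": [[0,0,0],[0,0,0],[0,0,0]], "yaw": [0,0,0], "gripper": 1.98}}

```text
time: 17.4
tcp_pos: [643.6, 20.5, 299.8]
eef_rot: [[-0.995, -0.1, 0.0], [-0.1, 0.995, 0.0], [-0.0, 0.0, -1.0]]
ft_force: [-1.7, 0.5, 4.2]
finger_gap: 19.9
grip_force: 11.3
```

{"fn": "play_rows", "kwargs": {"xyz": [[0,0,0.05],[0,0,0.05],[0.25,0,-0.04],[0.25,0,-0.06],[0.25,0,-0.06],[0.25,0,-0.08]], "yaw": [0,0,0,0,0,0], "gripper": 1.99}}

```text
time: 18.0
tcp_pos: [633.2, 19.4, 300.6]
eef_rot: [[-0.995, -0.1, -0.001], [-0.1, 0.995, -0.0], [0.001, -0.0, -1.0]]
ft_force: [-0.5, 0.2, -0.9]
finger_gap: 20.0
grip_force: 5.1
```

I'll use the box's inner side wall instead. The plan is to tighten the grip, raise the trough to mid-depth and turn the mouth to the +y wall. Pushing the mouth against that wall should force the pivot.

{"fn": "play_rows", "kwargs": {"xyz": [[0,0,0],[0,0,0],[0,0,0],[0,0,-0.5],[0,0,-1.1],[0,0,-1.5],[0,0,-1.5],[0,0,-1.1],[0,0,-0.5]], "yaw": [0,0,0,0,0,0,0,0,0], "gripper": 0}}

```text
time: 18.9
tcp_pos: [633.9, 19.5, 364.8]
eef_rot: [[-0.995, -0.1, 0.002], [-0.1, 0.995, 0.0], [-0.002, -0.0, -1.0]]
ft_force: [-0.2, -0.1, -1.5]
finger_gap: 19.0
grip_force: 58.5
```

{"fn": "play_rows", "kwargs": {"xyz": [[0.3,-0.1,0],[0.6,-0.1,0],[0.9,-0.2,0],[0.9,-0.2,0],[0.6,-0.1,0],[0.3,-0.1,0],[0,0,0]], "yaw": [0,0,0,0,0,0,0]}}

```text
time: 19.6
tcp_pos: [598.3, 7.7, 363.1]
eef_rot: [[-0.995, -0.1, -0.0], [-0.1, 0.995, -0.0], [0.0, -0.0, -1.0]]
ft_force: [-0.3, -0.2, -1.5]
finger_gap: 19.3
grip_force: 58.6
```

{"fn": "play_rows", "kwargs": {"xyz": [[0,0,0],[0,0,0],[0,0,0],[0,0,0],[0,0,0],[0,0,0]], "yaw": [0.05,0.1,0.13,0.13,0.1,0.05]}}

```text
time: 20.2
tcp_pos: [598.9, 8.2, 363.0]
eef_rot: [[-0.895, 0.447, 0.0], [0.447, 0.895, -0.0], [-0.0, 0.0, -1.0]]
ft_force: [-0.2, 0.0, -1.5]
finger_gap: 19.0
grip_force: 58.7
```

```bash
python3 - <<'E'
from h import *
f=grab("side"); c=f["image"][90:230,220:370,::-1]; A=cv2.resize(c,None,fx=4,fy=4,interpolation=cv2.INTER_CUBIC)
cv2.imwrite("pics/tip3.png",cv2.convertScaleAbs(A,alpha=1.4))
E
```

```text
(no output)
```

View pics/tip3.png

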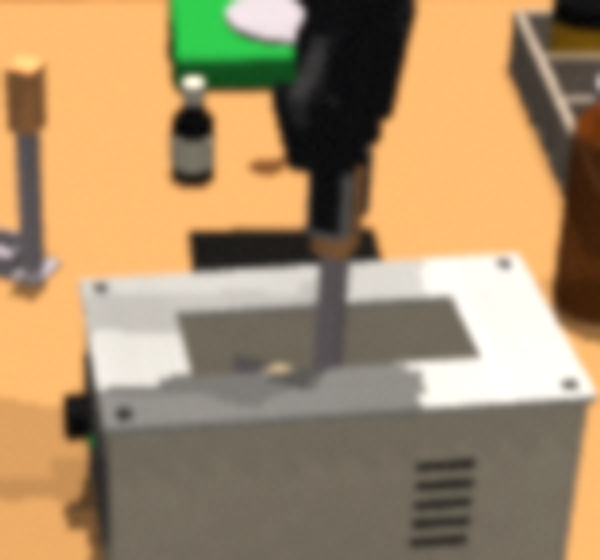

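The crop shows the stem upright in the slot at (330,310) and the ball still in the trough at (280,370) below the plate. I continue the turn.

{"fn": "play_rows", "kwargs": {"xyz": [[0,0,0],[0,0,0],[0,0,0],[0,0,0],[0,0,0],[0,0,0],[0,0,0],[0,0,0],[0,0,0],[0,0,0]], "yaw": [0.05,0.11,0.13,0.14,0.14,0.14,0.13,0.11,0.06,0]}}

```text
time: 21.25
tcp_pos: [598.9, 8.3, 362.9]
eef_rot: [[-0.102, 0.995, 0.0], [0.995, 0.102, -0.0], [-0.0, -0.0, -1.0]]
ft_force: [0.6, 0.5, -0.8]
finger_gap: 19.4
grip_force: 58.7
```

{"fn": "play_rows", "kwargs": {"xyz": [[0.2,0,0],[0.3,0,0],[0.3,0,0],[0.3,0,0]], "yaw": [0,0,0,0], "gripper": 1.95}}

```text
time: 21.65
tcp_pos: [597.5, 19.2, 363.0]
eef_rot: [[-0.102, 0.995, 0.0], [0.995, 0.102, 0.0], [0.0, 0.0, -1.0]]
ft_force: [-0.4, 0.3, -1.2]
finger_gap: 19.7
grip_force: 27.2
```

{"fn": "play_rows", "kwargs": {"xyz": [[0.2,0,0],[0.64,0,-0.29],[0.65,0,-0.26],[0.66,0,-0.22],[0.67,0,-0.19]], "yaw": [0,0,0,0,0]}}

```text
time: 22.15
tcp_pos: [594.6, 47.6, 372.9]
eef_rot: [[-0.101, 0.995, 0.0], [0.995, 0.101, -0.0], [-0.0, 0.0, -1.0]]
ft_force: [0.6, -2.2, -1.7]
finger_gap: 19.5
grip_force: 26.9
```

{"fn": "play_rows", "kwargs": {"xyz": [[0.69,0,-0.15],[0.69,0,-0.13],[0.7,0,-0.07],[0.69,0,-0.05],[0.7,0,0],[0.7,0,0.02],[0.3,0,0.02],[0,0,0]], "yaw": [0,0,0,0,0,0,0,0]}}

```text
time: 22.95
tcp_pos: [590.1, 92.1, 376.1]
eef_rot: [[-0.102, 0.995, -0.0], [0.995, 0.102, 0.0], [0.0, -0.0, -1.0]]
ft_force: [0.6, -1.2, -0.6]
finger_gap: 19.7
grip_force: 26.7
```

```bash
python3 - <<'E'
from h import *
f=grab("side"); c=f["image"][70:230,210:370,::-1]; A=cv2.resize(c,None,fx=3.7,fy=3.7,interpolation=cv2.INTER_CUBIC)
cv2.imwrite("pics/tip4.png",cv2.convertScaleAbs(A,alpha=1.4))
E
```

```text
(no output)
```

View pics/tip4.png

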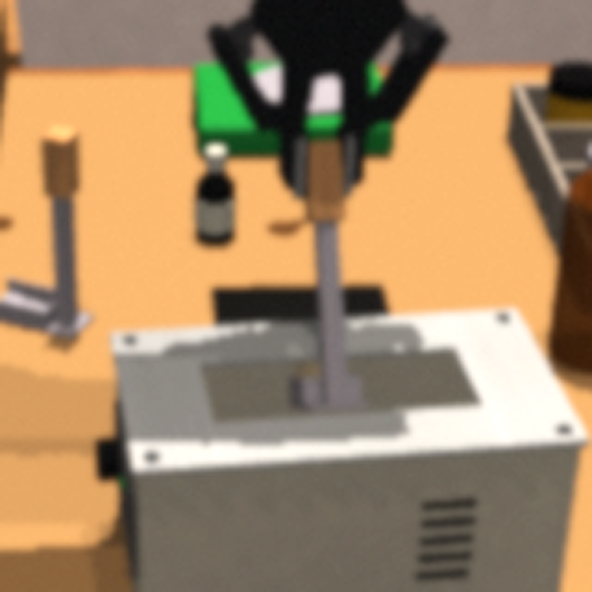

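The crop shows the boat clearly tipped, with the stem leaning back through the slot and clear of its edges, and the heel at (330,390). Next I tighten, then back away from the wall while lowering, so that the ball can roll out.

{"fn": "play_rows", "kwargs": {"xyz": [[0,0,0],[0,0,0],[-0.5,0,0],[-0.5,0,0],[-0.5,0,0.4],[0,0,0.8],[-0.3,0,0.8],[-0.5,0,0.5],[-0.6,0,0],[-0.6,0,0],[0,0,0],[0,0,0]], "yaw": [0,0,0,0,0,0,0,0,0,0,0,0], "gripper": 0}}

```text
time: 24.2
tcp_pos: [593.8, 56.4, 351.5]
eef_rot: [[-0.1, 0.995, 0.0], [0.995, 0.1, 0.0], [0.0, 0.001, -1.0]]
ft_force: [0.3, 0.4, -1.1]
finger_gap: 19.6
grip_force: 59.9
```

{"fn": "play_rows", "kwargs": {"xyz": [[0,0,0],[0,0,0],[0,0,0],[0,0,0],[0,0,0]], "yaw": [0,0,0,0,0]}}

```text
time: 24.7
tcp_pos: [593.7, 56.7, 351.2]
eef_rot: [[-0.101, 0.995, 0.0], [0.995, 0.101, 0.0], [0.0, 0.0, -1.0]]
ft_force: [0.1, -0.5, -0.1]
finger_gap: 19.1
grip_force: 59.9
```

```bash
python3 - <<'E'
from h import *
f=grab("side"); c=f["image"][90:230,220:370,::-1]; A=cv2.resize(c,None,fx=3,fy=3,interpolation=cv2.INTER_CUBIC)
g=grab("top"); d=g["image"][90:210,215:300,::-1]; B=cv2.resize(d,(298,420),interpolation=cv2.INTER_CUBIC)
cv2.imwrite("pics/tip5.png",np.hstack([cv2.convertScaleAbs(A,alpha=1.6),cv2.convertScaleAbs(B,alpha=2)]))
E
```

```text
(no output)
```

View pics/tip5.png

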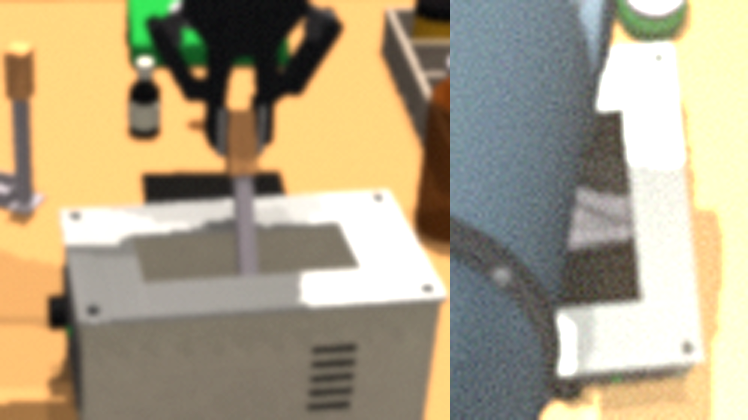

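The crops show the stem clear in the slot at (245,230), and the heel half of the trough empty in the top view at (600,215). I turn back to the slot's direction, keeping the stem near the slot centre.

{"fn": "play_rows", "kwargs": {"xyz": [[-0.04,-0.6,0],[-0.04,-0.6,0],[-0.04,-0.6,0],[-0.04,-0.6,0],[-0.04,-0.6,0],[-0.04,-0.6,0]], "yaw": [-0.131,-0.131,-0.131,-0.131,-0.131,-0.131]}}

```text
time: 25.4
tcp_pos: [562.5, 39.8, 351.2]
eef_rot: [[-0.779, 0.627, -0.0], [0.627, 0.779, -0.0], [0.0, -0.0, -1.0]]
ft_force: [0.2, 0.0, 0.0]
finger_gap: 18.6
grip_force: 60.0
```

{"fn": "play_rows", "kwargs": {"xyz": [[-0.04,-0.6,0],[-0.04,-0.6,0],[-0.04,-0.6,0],[-0.04,-0.6,0],[-0.04,-0.6,0],[-0.04,-0.6,0],[0,0,0]], "yaw": [-0.131,-0.131,-0.131,-0.131,-0.131,-0.131,0]}}

```text
time: 26.1
tcp_pos: [552.7, 5.0, 351.3]
eef_rot: [[-0.995, -0.102, 0.0], [-0.102, 0.995, -0.0], [-0.0, -0.0, -1.0]]
ft_force: [-0.0, -0.6, -0.4]
finger_gap: 19.1
grip_force: 59.9
```

{"fn": "play_rows", "kwargs": {"xyz": [[0,0.3,0],[0,0.3,0],[0,0,-0.6],[0,0,-1.2],[0,0,-1.6],[0,0,-1.6],[0,0,-1.6],[0,0,-1.6],[0,0,-1.6],[0,0,-1.6],[0,0,-1],[0,0,-0.6]], "yaw": [0,0,0,0,0,0,0,0,0,0,0,0]}}

```text
time: 27.3
tcp_pos: [552.0, 12.2, 482.6]
eef_rot: [[-0.995, -0.102, 0.002], [-0.102, 0.995, 0.0], [-0.002, -0.0, -1.0]]
ft_force: [0.3, 0.4, -2.5]
finger_gap: 19.2
grip_force: 59.9
```

```bash
python3 - <<'E'
from h import *
f=grab("side"); W=cloud(f); I=f["image"].astype(int)
o=arm.sense()["tcp_pos"]
m=(abs(W[...,0]-595)<75)&(abs(W[...,1]-15)<45)&(W[...,2]>150)&(W[...,2]<320)
P=W[m]; C=I[m]; print(len(P),P.min(0).round(),P.max(0).round())
iv=(C[:,0]-C[:,2]>25)&(C.sum(1)>200); print("ivory-like",iv.sum(),P[iv].mean(0).round() if iv.any() else "")
L=P[P[:,2]<250]
for z in range(160,320,15):
    q=P[abs(P[:,2]-z)<7.5]; 
    if len(q): print(z,len(q),"x",q[:,0].min().round(),q[:,0].max().round(),np.median(q[:,0]).round(), "col",C[abs(P[:,2]-z)<7.5].mean(0).round())
E
```

```text
925 [543.  -9. 183.] [638.  37. 320.]
ivory-like 125 [600.  18. 233.]
190 129 x 566.0 603.0 580.0 col [77. 70. 69.]
205 257 x 570.0 630.0 597.0 col [80. 71. 69.]
220 150 x 593.0 638.0 619.0 col [105.  93.  89.]
235 52 x 602.0 620.0 612.0 col [85. 72. 65.]
250 51 x 593.0 612.0 603.0 col [83. 71. 64.]
265 55 x 583.0 605.0 595.0 col [62. 59. 56.]
280 51 x 576.0 595.0 586.0 col [59. 64. 57.]
295 59 x 563.0 586.0 578.0 col [79. 71. 69.]
310 99 x 543.0 581.0 568.0 col [77. 63. 51.]
```

{"fn": "play_rows", "kwargs": {"xyz": [[-0.21,1,0],[-0.21,2,0],[-0.21,2.6,0],[-0.21,2.6,0],[-0.21,2.6,0],[-0.21,2.6,0],[-0.21,2.6,0],[-0.21,2.6,0],[-0.21,2.6,0],[-0.21,2.6,0],[-0.21,2,0],[-0.21,0.8,0]], "yaw": [0,0,0,0,0,0,0,0,0,0,0,0]}}

```text
time: 28.55
tcp_pos: [549.0, 282.5, 480.0]
eef_rot: [[-0.994, -0.106, -0.002], [-0.106, 0.994, 0.0], [0.002, 0.001, -1.0]]
ft_force: [-1.0, 0.4, -0.1]
finger_gap: 19.5
grip_force: 59.9
```

{"fn": "play_rows", "kwargs": {"xyz": [[0,0,1.5],[0,0,2],[0,0,2],[0,0,2],[0,0,2],[0,0,2],[0,0,2],[0,0,2],[0,0,1],[0,0,0],[0,0,0]], "yaw": [0,0,0,0,0,0,0,0,0,0,0]}}

```text
time: 29.65
tcp_pos: [550.2, 279.3, 316.6]
eef_rot: [[-0.995, -0.102, 0.0], [-0.102, 0.995, 0.0], [-0.0, -0.0, -1.0]]
ft_force: [0.3, 0.7, -0.6]
finger_gap: 19.3
grip_force: 59.9
```

```bash
python3 - <<'E'
from h import *
f=grab("top"); W=cloud(f); I=f["image"].astype(int)
# ball inside the box: low points in the slot / ivory colour
d=W[...,:2]-np.array([597.5,15.8]); x=d@[.995,.099]; y=d@[-.099,.995]
m=(abs(x)<114)&(abs(y)<64)&(W[...,2]<100)&(W[...,2]>-10)
P=W[m]; C=I[m]; print(len(P),np.percentile(P[:,2],[1,25,50,75,99]).round(1))
b=(P[:,2]>18)&(P[:,2]<45); print("ball-high pts",b.sum(),P[b].mean(0).round(1),C[b].mean(0).round(),"floor col",C[P[:,2]<12].mean(0).round())
E
```

```text
1350 [ 3.1  6.3  7.5  8.7 11.8]
ball-high pts 0 [nan nan nan] [nan nan nan] floor col [68. 63. 55.]<stdin>:7: RuntimeWarning: Mean of empty slice.
  ret = um.true_divide(
```

{"fn": "play_rows", "kwargs": {"xyz": [[0,0,0.2],[0,0,0.2],[0,0,0.2],[0,0,0.15],[0,0,0]], "yaw": [0,0,0,0,0], "gripper": 1.95}}

```text
time: 30.2
tcp_pos: [549.9, 279.3, 308.5]
eef_rot: [[-0.995, -0.102, -0.0], [-0.102, 0.995, -0.0], [0.0, -0.0, -1.0]]
ft_force: [0.7, 0.3, -0.8]
finger_gap: 19.8
grip_force: 26.7
```

{"fn": "play_rows", "kwargs": {"xyz": [[0,0,0.2],[-0.75,0,0.05],[-0.8,0,-0.05],[-0.8,0,0],[-0.8,0,0.06],[-0.78,0,0.1],[-0.77,0,0.12],[-0.77,0,0.18],[-0.76,0,0.2]], "yaw": [0,0,0,0,0,0,0,0,0]}}

```text
time: 31.1
tcp_pos: [612.5, 285.8, 300.9]
eef_rot: [[-0.995, -0.102, 0.001], [-0.102, 0.995, 0.001], [-0.001, 0.0, -1.0]]
ft_force: [-0.7, -0.7, 4.1]
finger_gap: 19.6
grip_force: 29.1
```

{"fn": "play_rows", "kwargs": {"xyz": [[-0.74,0,0.2],[-0.74,0,0.2],[0,0,0.1],[0,0,0]], "yaw": [0,0,0,0]}}

```text
time: 31.5
tcp_pos: [627.6, 287.2, 295.5]
eef_rot: [[-0.995, -0.102, 0.002], [-0.102, 0.995, 0.001], [-0.002, 0.0, -1.0]]
ft_force: [1.3, -0.0, 4.6]
finger_gap: 19.5
grip_force: 29.1
```

```bash
python3 - <<'E'
from h import *
for n in("side","top"):
    f=grab(n); W=cloud(f)
    m=(abs(W[...,0]-610)<60)&(abs(W[...,1]-285)<32)&(W[...,2]>9)&(W[...,2]<100)
    P=W[m]; print(n,len(P))
    L=P[P[:,2]<45]
    if len(L)>10: print(" trough",cv2.minAreaRect(L[:,:2].astype(np.float32)),np.percentile(L[:,2],[2,50,98]).round(1))
    for z in(30,45,60,75,90):
        q=P[abs(P[:,2]-z)<7]
        if len(q): print(z,len(q),q.mean(0).round(1))
E
```

```text
side 301
 trough ((619.9625244140625, 286.993408203125), (92.65960693359375, 40.331329345703125), 3.467116594314575) [ 9.7 21.2 43.5]
30 64 [613.7 283.7  26.5]
45 25 [631.6 285.6  45.1]
60 26 [631.3 283.9  59.1]
75 25 [631.2 283.   75.1]
90 25 [631.1 283.7  90.6]
top 214
 trough ((600.4472045898438, 282.8768005371094), (78.56736755371094, 35.563446044921875), 5.609798908233643) [ 9.1 13.6 41.8]
30 20 [609.1 283.4  27.3]
45 10 [626.1 282.9  43.1]
60 12 [624.9 282.1  60.8]
75 10 [624.5 283.8  74.7]
90 11 [622.6 285.2  89.7]
```

The boat is upright on the mat: the stem is vertical to about 1° and the trough centre is near (602,284). Release and rise.

{"fn": "play_rows", "kwargs": {"xyz": [[0,0,0],[0,0,0],[0,0,0],[0,0,0]], "yaw": [0,0,0,0], "gripper": 3.5}}

```text
time: 32.0
tcp_pos: [626.5, 287.2, 294.8]
eef_rot: [[-0.995, -0.102, -0.001], [-0.102, 0.995, -0.0], [0.001, -0.0, -1.0]]
ft_force: [-0.6, -0.7, -0.0]
finger_gap: 34.7
grip_force: 0.0
```

{"fn": "play_rows", "kwargs": {"xyz": [[0,0,-0.5],[0,0,-1],[0,0,-2],[0,0,-3],[0,0,-3],[0,0,-3],[0,0,-2],[0,0,0]], "yaw": [0,0,0,0,0,0,0,0]}}

```text
time: 32.8
tcp_pos: [627.0, 287.3, 444.8]
eef_rot: [[-0.995, -0.102, 0.006], [-0.102, 0.995, 0.003], [-0.006, 0.003, -1.0]]
ft_force: [0.5, 1.0, 0.7]
finger_gap: 35.1
grip_force: 0.0
```

{"fn": "play_rows", "kwargs": {"xyz": [[0,-4,0],[0,-4,0],[0,-4,0],[0,-4,0],[0,-4,0],[0,-4,0],[0,-4,0],[0,-4,0],[0,-4,0],[0,-4,0],[0,-4,0],[0,0,0]], "yaw": [0,0,0,0,0,0,0,0,0,0,0,0]}}

```text
time: 34.0
tcp_pos: [670.6, -158.1, 439.7]
eef_rot: [[-0.996, -0.093, -0.001], [-0.093, 0.996, -0.005], [0.002, -0.004, -1.0]]
ft_force: [-0.2, -0.6, -0.5]
finger_gap: 35.0
grip_force: 0.0
```

```bash
python3 - <<'E'
from h import *
for n in("side","top"):
    f=grab(n); W=cloud(f)
    m=(abs(W[...,0]-610)<60)&(abs(W[...,1]-285)<45)&(W[...,2]>9)
    P=W[m]; L=P[P[:,2]<26]; print(n,len(P))
    print(" trough",cv2.minAreaRect(L[:,:2].astype(np.float32)) if len(L)>5 else "")
    G=P[(P[:,2]>146)&(P[:,2]<175)]; print(" griptop",G.mean(0).round(1),len(G)); q=P[(P[:,2]>35)&(P[:,2]<60)]; print(" stem low",q.mean(0).round(1))
    # ivory anywhere within boat heights 26..36
    q=P[(P[:,2]>24)&(P[:,2]<38)]; print(" z24-38",len(q),q[:,0].min().round(),q[:,0].max().round())
    d=W[...,:2]-np.array([597.5,15.8]); x=d@[.995,.099]; y=d@[-.099,.995]
    i=(abs(x)<112)&(abs(y)<62)&(W[...,2]<112); Q=W[i]; C=f["image"][i].astype(int); b=(C.sum(1)>300); print(" bright in box",b.sum(),Q[b].mean(0).round() if b.any() else "",len(Q),C.sum(1).max())
    s=W[(np.hypot(W[...,0]-432,W[...,1]-296)<40)&(W[...,2]>140)&(W[...,2]<160)]; print(" spare",s.mean(0).round(1))
    # ball anywhere on bench? ivory blobs
    A=np.load(n+"0.npz"); 
print(arm.sense()["time"],arm.sense()["tcp_pos"],arm.sense()["ft_force"])
E
```

```text
side 487
 trough ((597.2884521484375, 288.63677978515625), (58.522830963134766, 105.14554595947266), 74.92335510253906)
 griptop [630.8 282.7 153.2] 60
 stem low [631.2 284.5  48.3]
 z24-38 44 577.0 637.0
 bright in box 4 [677.  85.  80.] 33 369
 spare [434.  294.2 148.5]
top 342
 trough ((607.1014404296875, 284.48046875), (67.02039337158203, 107.23234558105469), 71.55085754394531)
 griptop [626.9 285.5 154.3] 72
 stem low [625.  283.4  47.6]
 z24-38 18 571.0 632.0
 bright in box 92 [630.  23.   8.] 1338 443
 spare [431.1 296.1 150.5]
34.1 [ 671.2747872  -151.6817479   439.69854545] [-0.05128318  1.18550591  0.72175231]
```

```bash
python3 - <<'E'
from h import *
f=grab("top"); W=cloud(f); A=np.load("top0.npz")
for nm,w,I,c,yw in(("now",W,f["image"],(606,282),5.8),("loaded start",A["W"],A["I"],(414.5,-260),10)):
    a=np.radians(yw); d=w[...,:2]-np.array(c); x=d@[np.cos(a),np.sin(a)]; y=d@[-np.sin(a),np.cos(a)]
    m=(x>-25)&(x<12)&(abs(y)<10)&(w[...,2]<60)
    print(nm,m.sum(),"z",np.percentile(w[m][:,2],[10,50,90]).round(1),"rgb",I[m].mean(0).round())
E
```

```text
now 90 z [ 5.9  8.1 13.5] rgb [162. 155. 153.]
loaded start 90 z [ 3.1 22.4 28.9] rgb [126. 116. 100.]
```

Trough is empty (floor heights, no ball), so the ball is in the box. Handing in.

```bash
python3 -c "
from plant import arm
print(arm.sign_off())"
```

```text
the job is handed in; nothing more can be done
None
```

I handed the job in at about 34 s: the boat was tipped below the cover plate, and now stands empty and upright within a few millimetres of the mat's middle, with the spare boat unmoved; the ball must be in the box, as the trough is empty, though no camera saw it there, and the sign-off returned no verdict.

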